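Reset the cut-out of a slide warmer behind its push-latch flap

TASK

The slide warmer has tripped: press its push-latch flap so that it pops open, push the cut-out button in the well beneath it fully in, then press the flap down again until it latches shut. Only touch and push: do not lift the warmer or shove it about, press firmly but not hard, and leave the other things where they are.

Things in the scene. Friction and masses are not known exactly. Their poses are not given: they have to be found in the camera images.
- warmer: the slide warmer: white box 150 (x) by 130 (y) by 54 mm high, 2.5 kg, loose on rubber feet. Origin: centre of its underside; x points from its front (dial, switch) to its rear, z up. Front half of the top: a flush white flap 56 (x) by 84 mm (y) over a well 57 by 88 mm. Rear half: a flat aluminium plate with glass slides, 3 mm proud of the top
- hinge (a point): the middle of the flap's hinge line, which runs along the warmer's y at its x = -6 mm, 52.5 mm above its underside, at the rear edge of the flap; axes as the warmer's. Behind it is the plate
- flap_mid (a point): a point on the flap's outer (upper) face, on its centre line, 40 mm from the hinge line and 16 mm from the free edge: a good place to press. Moves with the flap
- flap (a joint): angle of the flap, rad: 0 latched flush, growing as the free (front) edge rises; opens by itself to 1.9 (19 degrees past upright, edge 53 mm above the hinge). Push-push latch: press to the stop (-0.1, about 5 mm down at the edge, 2 to 5 N) and let go: a spring opens it. To close, push it from behind over the hinge, forward and down (under 3 N), press to the stop, let go: it rests at 0
- button_top (a point): centre of the flat top of the cut-out button, a black round button 16 mm across, 28 mm in front of the hinge line and 14 mm right (-y) of the centre line, in the well. Its top stands about 8 mm below the hinge line when out (as at the start); reachable only with the flap open. The open flap's black latch hook, 20 mm wide, juts 20 to 25 mm forward over the well, 43 to 51 mm above the hinge line, at y = 20 to 38 mm (left)
- cutout_button (a joint): travel of the cut-out button, m: about 0 out (tripped), 0.006 fully in, straight down. It takes about 3 N and stays where it is pushed
- oil_bottle: bystander: small brown bottle with a black cap, 28 mm across, 60 mm high, beside the warmer's right side; origin at the centre of its underside
- petri: bystander: lidded petri dish, 62 mm across, 16 mm high, left of the warmer; origin at the centre of its underside
- tweezers: bystander: steel forceps 123 mm long lying left of the warmer; origin at the middle of the underside
- carton: bystander: oblong carton, 28 x 80 x 27 mm high, left of the warmer; origin at the centre of its underside
- small_box: bystander: small square-ish carton, 50 x 56 x 22 mm high, left of the warmer; origin at the centre of its underside
- red_pen: bystander: marker pen 128 mm long lying in front of the warmer; origin at the middle of its underside

How it is judged:
By the outcome, as a careful person would: the job done as asked, in the order asked, and still so for the second after the job is handed in, with the robot touching nothing.
It also fails if it takes over 45 s, if anything falls off the work surface, if the arm or the gripper's body presses on something with over 40 N, if the wrist force passes 120 N, or if a joint passes its speed limit or range.

ROBOT

A 6-joint arm with a two-finger parallel gripper is mounted at the origin on a cart in front of the work surface, level with it; the furniture and walls round the work are solid. World frame = base frame: x ahead of the robot, y to its left, z up, the work surface at z = 0. Lengths are in m, angles in rad, forces in N, time in s.
With the tool pointing down it reaches from about 0.375 to 0.9 m from the base axis. Payload 3.1 kg.
Tool frame: the origin (TCP) lies midway between the tips of the shut fingers; the grasp point (between the pads) lies robot.grip_point_offset behind it (robot.grip_point_offset is the distance from the TCP to the grasp point, in m); z points along the fingers, y is the direction in which the jaws open and shut (so a half turn about z gives the same grasp; the last joint's range is limited). The gripper opens to 87 mm and grips with 3 to 60 N. Pads are 19 mm wide; open, the fingers measure 117 mm over their backs; the gripper's body (75 mm by 190 mm) begins 51 mm behind the grasp point.
Start: joints at [-1.452, 0.527, 1.433, -0, 1.181, -0.178], TCP at [0.183, -0.598, 0.223] pointing down, gripper open.
Joint ranges: [-3.08, 3.08], [-0.75, 2.2], [0.22, 2.44], [-1.43, 4.57], [0, 2.65], [-2.85, 2.85]. Speed limits (rad/s): [2.79, 2.79, 3.14, 3.14, 3.14, 3.14].

INTERFACE

Orientations are given as a unit quaternion [x, y, z, w].
In Python, from rig import robot, cams, hand_in gives the robot as it stands. The module is installed in compiled form; this text tells all that it offers.
- The arm moves only by the tool send_rows, never from a script. Its argument "steps" is one flat list of numbers, 5 for each row, row after row: the finger opening in m, from 0 to 0.087, then the shift along the tool's x, y, z in m, then the turn about the tool's z in rad. A call has 1 to 8 rows; each row is the pose to reach, as a shift and turn from the pose measured when the call began, along the tool's axes at that moment; what a row does not reach only later rows make up. A row lasts 1/8 s, in which the tool goes at most 62.5 mm and 10.7 degrees, less where a joint would pass 70% of its speed; a pose out of reach is approached as far as the arm can. A call with a gripper value outside its range is refused whole. The fingers move at their own pace and stop on an object; "force" is the grip in N (left out, the last holds). Time passes only in rows, so rows that repeat a pose let the fingers close. It gives the time, the measured TCP pose, the force and the opening at its end, in the units of the state.
- robot.get_obs(): the state, without advancing time (a new reading comes with each control period).
- cams.camera(name): name is "scene" or "side" or "wrist"; returns a dict with "color" (480x640x3 uint8, red, green, blue), "range_z" (480x640 float32, m along the optical axis (not along the pixel's ray), 0 where there is no reading), "intrinsics" (3x3 intrinsics, pixels), "k1" (the pictures are not rectified: a ray, as slopes to the right and down, at radius r is drawn at 1 + k1 r^2 times it, then the intrinsics apply), "extrinsics" (4x4, takes a point from camera to world coordinates). Camera axes: x right, y down, z forward; pixel columns grow to the right and rows downward; lengths in m; the calibration is good to about 2 mm. A picture is of the moment at which its call begins.
- hand_in(): hands the job in, once; it reports no verdict.
The state is a dict: "time": time; "q": joint angles; "joint_velocities": joint speeds; "joint_torque": joint torques, N m; "position": TCP position; "tool_rot": TCP orientation; "ft_force": force on the tool from outside, world axes, zero at the start; "moment": the same for the moment, N m; "grip_width": finger opening in m.
Only numpy, scipy, OpenCV 4.12 (cv2) and the standard library are available. Lean on these libraries where they do the work, as an engineer would, in place of code of your own. Each camera call takes 0.05 s, during which the arm holds its last target.

## Working session

There is one attempt and no reset: what is moved stays moved. The work goes in short steps, Python scripts to look and compute and a tool call to move; the robot and the scene stay as the last step left them, time stands still between calls to the robot, and variables do not carry over. Pictures are saved under pics/ and viewed, and the job is handed in when it is done.

Besides the shell and the picture viewer there is one more tool, called after "Emit:" as name(argument=value, ...) on one line, values as JSON. send_rows: Moves the arm, as the interface text tells. Its arguments: {"type":"object","properties":{"steps":{"type":"array","items":{"type":"number"}},"force":{"type":"number"}},"required":["steps"]}

```bash
mkdir -p pics
python3 - <<'E'
from rig import robot,cams
import cv2,numpy as np
print(robot.get_obs()); print(robot.grip_point_offset)
for n in ["scene","side","wrist"]:
    c=cams.camera(n); cv2.imwrite(f"pics/{n}0.png",c["color"][:,:,::-1]); print(n,c["intrinsics"],c["k1"],c["extrinsics"])
    np.savez(f"{n}0.npz",**c)
E
```

```text
{'time': 0.0, 'q': array([-1.45251244e+00,  5.28488240e-01,  1.43389095e+00, -1.82740511e-05,
        1.18141168e+00, -1.78522962e-01]), 'joint_velocities': array([-0.00041327,  0.00043547, -0.00171334, -0.00011967,  0.00106896,
       -0.00061928]), 'joint_torque': array([ 1.51795530e-04, -4.40038776e+01, -1.76596463e+01,  6.34818664e-02,
        5.82786393e-02, -1.51962731e-04]), 'position': array([ 0.18271399, -0.59692826,  0.2215617 ]), 'tool_rot': array([ 9.89007295e-01,  1.47862645e-01,  2.46542682e-05, -1.09886566e-03]), 'ft_force': array([ 0.60220085, -0.21902841,  0.73513134]), 'moment': array([-0.0025714 ,  0.01701965, -0.00877166]), 'grip_width': 0.08696647951700305}
0.0187
scene [[605.06136562   0.         329.77608076]
 [  0.         605.06136562 238.72697628]
 [  0.           0.           1.        ]] -0.1262032100809655 [[-0.5883102  -0.40221844  0.70150655 -0.29519704]
 [-0.80844388  0.3114354  -0.49942615  0.85671009]
 [-0.01759557 -0.86094617 -0.50839166  0.600328  ]
 [ 0.          0.          0.          1.        ]]
side [[491.73447091   0.         324.43161457]
 [  0.         491.73447091 242.78299105]
 [  0.           0.           1.        ]] -0.03670910949824427 [[-0.32231933 -0.84474202  0.42722496  0.05588099]
 [-0.9466033   0.28416638 -0.15228806  0.44542887]
 [ 0.00724115 -0.45349795 -0.89122791  0.84030246]
 [ 0.          0.          0.          1.        ]]
wrist [[395.8946048    0.         324.09341226]
 [  0.         395.8946048  237.78761474]
 [  0.           0.           1.        ]] -0.04440064601194397 [[ 0.29244567 -0.91826653 -0.26694964  0.2568482 ]
 [-0.95628054 -0.28133072 -0.07987843 -0.57395533]
 [-0.00175145  0.27863884 -0.96039436  0.38515523]
 [ 0.          0.          0.          1.        ]]
```

View pics/scene0.png

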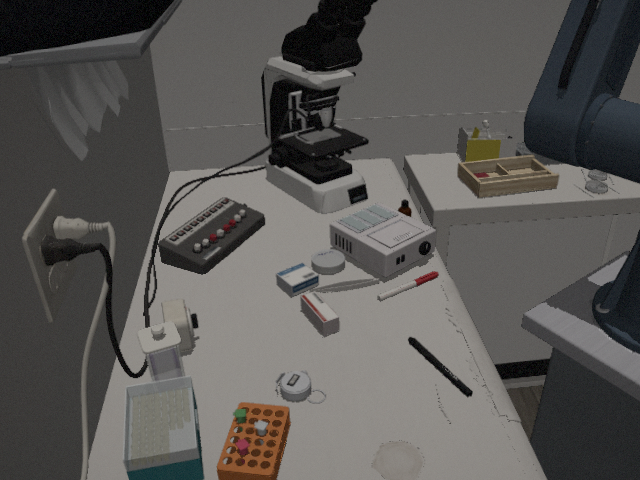

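View pics/side0.png

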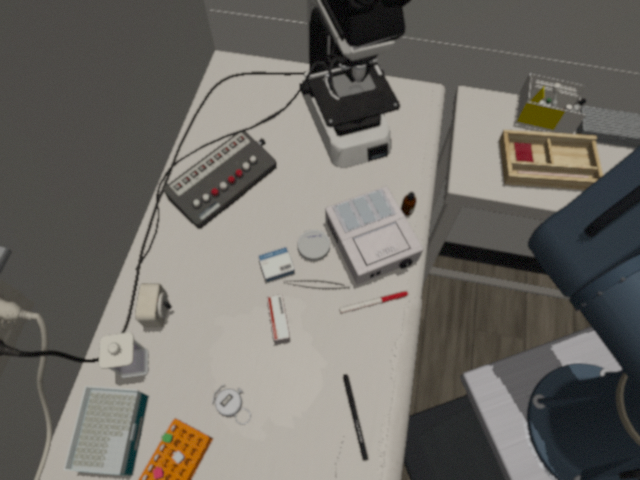

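The scene view shows the warmer at about (383,240), with the flap toward (400,235) and the bottle behind it at (405,208). In the side view the warmer is at (372,235). Next I'll zoom in and measure.

```bash
cat > h.py <<'E'
import numpy as np,cv2
def rays(c,uv):
    K=np.array(c["intrinsics"]);k=float(c["k1"])
    uv=np.asarray(uv,float).reshape(-1,2)
    d=(uv-K[:2,2])/K[0,0]
    x=d.copy()
    for _ in range(20): x=d/(1+k*(x**2).sum(1,keepdims=True))
    return np.c_[x,np.ones(len(x))]
def onplane(c,uv,z):
    E=np.array(c["extrinsics"]);r=rays(c,uv)@E[:3,:3].T
    return E[:3,3]+r*((z-E[2,3])/r[:,2])[:,None]
def cloud(c):
    h,w=c["range_z"].shape;u,v=np.meshgrid(np.arange(w),np.arange(h))
    r=rays(c,np.c_[u.ravel(),v.ravel()])*c["range_z"].reshape(-1,1)
    E=np.array(c["extrinsics"]);return (r@E[:3,:3].T+E[:3,3]).reshape(h,w,3)
def proj(c,P):
    E=np.array(c["extrinsics"]);p=(np.asarray(P).reshape(-1,3)-E[:3,3])@E[:3,:3]
    s=p[:,:2]/p[:,2:];s=s*(1+float(c["k1"])*(s**2).sum(1,keepdims=True))
    K=np.array(c["intrinsics"]);return s*K[0,0]+K[:2,2]
E
python3 - <<'E'
from h import *
for n,(x0,x1,y0,y1) in dict(scene=(310,450,180,300),side=(300,440,170,300)).items():
    c=dict(np.load(f"{n}0.npz"))
    P=cloud(c)
    img=c["color"][y0:y1,x0:x1,::-1]
    cv2.imwrite(f"pics/{n}_crop.png",cv2.resize(img,None,fx=5,fy=4.6 if 0 else 4.6,interpolation=cv2.INTER_CUBIC))
    Q=P[y0:y1,x0:x1].reshape(-1,3); ok=(c["range_z"][y0:y1,x0:x1].ravel()>0)
    Q=Q[ok]; t=Q[(Q[:,2]>.047)&(Q[:,2]<.064)]
    print(n,len(t),np.median(t,0),cv2.minAreaRect(t[:,:2].astype(np.float32)*1000), np.histogram(Q[:,2],bins=np.arange(-.01,.08,.005)))
E
```

```text
scene 3735 [0.43829808 0.21843034 0.05590726] ((515.23974609375, 203.42044067382812), (171.3013916015625, 329.45263671875), 87.35421752929688) (array([ 106,  724, 5518, 1448,  686,  903,  424,  473,  401,  437,  491,
        464,  960, 2360,  152,    1,    0]), array([-0.01 , -0.005,  0.   ,  0.005,  0.01 ,  0.015,  0.02 ,  0.025,
        0.03 ,  0.035,  0.04 ,  0.045,  0.05 ,  0.055,  0.06 ,  0.065,
        0.07 ,  0.075]))
side 5205 [0.43062287 0.21802156 0.05494981] ((435.2799987792969, 198.76980590820312), (151.5852813720703, 167.10365295410156), 4.1224212646484375) (array([ 240, 4222, 4766,  313,  392,  676,  130,  131,  136,  161,  208,
        171, 2538, 2505,   56,    0,    0]), array([-0.01 , -0.005,  0.   ,  0.005,  0.01 ,  0.015,  0.02 ,  0.025,
        0.03 ,  0.035,  0.04 ,  0.045,  0.05 ,  0.055,  0.06 ,  0.065,
        0.07 ,  0.075]))
```

```bash
ls pics
```

```text
scene0.png
scene_crop.png
side0.png
side_crop.png
wrist0.png
```

View pics/scene_crop.png

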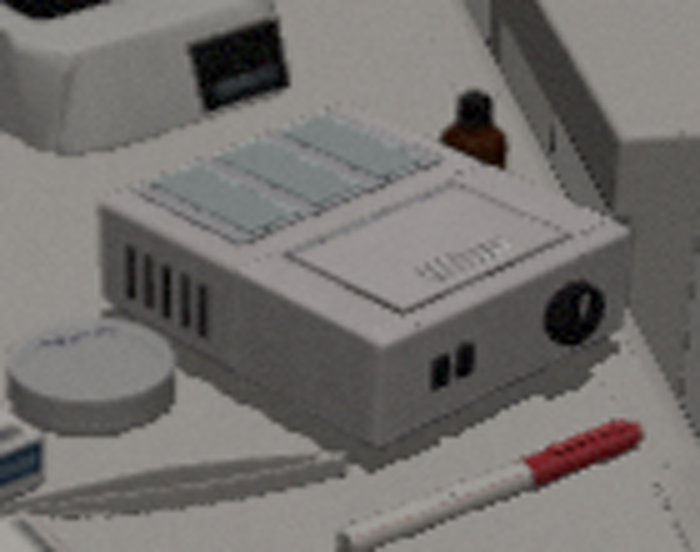

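View pics/side_crop.png

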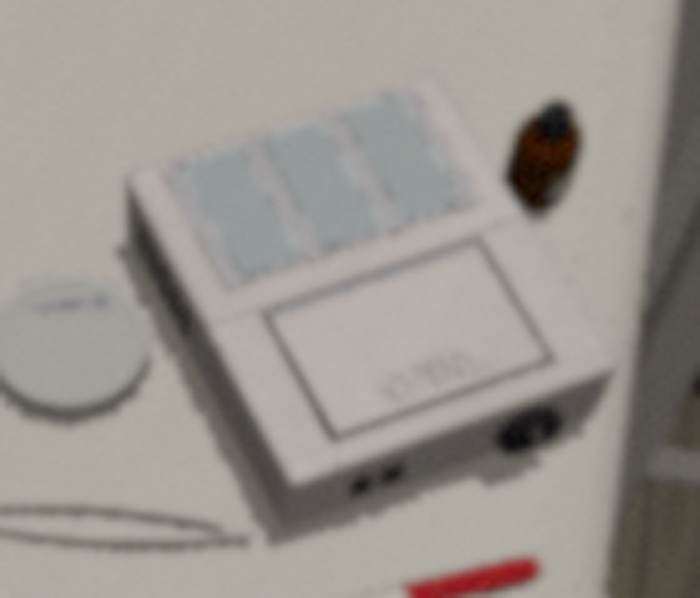

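Run:
```python
from h import *
F=dict(side=((300,170),[(265,312),(478,238),(552,358),(335,437),(292,485),(612,372)]),scene=((310,180),[(287,255),(455,180),(575,237),(403,312),(378,348),(628,232)]))
for n,(o,p) in F.items():
    c=dict(np.load(f"{n}0.npz"))
    uv=(np.array(p)+.5)/[5,4.6]-.5+np.array(o)
    P=onplane(c,uv,.054)
    print(n,P[:,:2].round(4).tolist())
    rl,rr,fr,fl,bfl,bfr=P
    for a,b in((rl,rr),(fl,fr),(bfl,bfr)): print('len',np.linalg.norm(a-b).round(4),'y dir ang',np.degrees(np.arctan2(*(a-b)[[1,0]]))-90)
    for a,b in((fl,rl),(fr,rr)): print('len',np.linalg.norm(a-b).round(4),'x ang',np.degrees(np.arctan2(*(b-a)[[1,0]])))
    print('hinge',(rl+rr)/2,'centre',P[:4].mean(0))
```

```text
side [[0.4268, 0.2594], [0.4332, 0.1735], [0.3751, 0.1689], [0.3685, 0.2547], [0.3547, 0.2761], [0.3627, 0.1509]]
len 0.0861 y dir ang 4.2158243128461095
len 0.0861 y dir ang 4.426816434436887
len 0.1254 y dir ang 3.6598948354225627
len 0.0586 x ang 4.550263293948557
len 0.0582 x ang 4.52043484744846
hinge [0.43001498 0.21643181 0.054     ] centre [0.40090782 0.21412293 0.054     ]
scene [[0.4283, 0.2596], [0.4369, 0.1714], [0.3754, 0.1683], [0.3707, 0.2547], [0.3566, 0.2781], [0.3664, 0.1503]]
len 0.0886 y dir ang 5.559359884862388
len 0.0866 y dir ang 3.1149229866748414
len 0.1282 y dir ang 4.404376204938941
len 0.0578 x ang 4.835834301263389
len 0.0616 x ang 2.9282110236116203
hinge [0.43258892 0.21552429 0.054     ] centre [0.40279956 0.2135185  0.054     ]
```

Run:
```python
from h import *
for n in ("scene","side"):
    c=dict(np.load(f"{n}0.npz")); P=cloud(c); m=c["range_z"]>0
    Q=P[m]
    for z0,z1 in((.03,.1),(.1,.2),(.2,.35),(.35,.6)):
        s=Q[(Q[:,2]>z0)&(Q[:,2]<z1)&(Q[:,0]>.3)&(Q[:,0]<1)&(abs(Q[:,1])<.45)]
        if len(s): 
            print(n,z0,z1,len(s),'x',np.percentile(s[:,0],[1,10,50]).round(3),'y',np.percentile(s[:,1],[1,50,99]).round(3))
            s2=s[s[:,0]<.6]; print('   near x<.6', len(s2), s2.min(0).round(3) if len(s2) else '', s2.max(0).round(3) if len(s2) else '')
```

```text
scene 0.03 0.1 17655 x [0.357 0.4   0.64 ] y [-0.383  0.178  0.441]
   near x<.6 6862 [ 0.3   -0.402  0.03 ] [0.6   0.445 0.099]
scene 0.1 0.2 14353 x [0.596 0.631 0.743] y [-0.405 -0.014  0.435]
   near x<.6 214 [ 0.586 -0.43   0.1  ] [ 0.6   -0.229  0.2  ]
scene 0.2 0.35 23130 x [0.582 0.62  0.733] y [-0.435 -0.047  0.426]
   near x<.6 1061 [ 0.566 -0.45   0.2  ] [ 0.6   -0.391  0.35 ]
scene 0.35 0.6 7516 x [0.574 0.598 0.706] y [-0.438  0.142  0.287]
   near x<.6 847 [ 0.562 -0.45   0.35 ] [0.6   0.218 0.437]
side 0.03 0.1 23621 x [0.358 0.41  0.61 ] y [-0.431  0.103  0.443]
   near x<.6 11209 [ 0.308 -0.45   0.03 ] [0.6   0.448 0.1  ]
side 0.1 0.2 17445 x [0.59  0.623 0.707] y [-0.414 -0.062  0.442]
   near x<.6 480 [ 0.575 -0.439  0.1  ] [ 0.6   -0.234  0.187]
side 0.2 0.35 7564 x [0.612 0.619 0.653] y [-0.376  0.143  0.243]
   near x<.6 0  
side 0.35 0.6 794 x [0.591 0.597 0.624] y [0.12  0.196 0.215]
   near x<.6 101 [0.589 0.18  0.393] [0.6   0.212 0.407]
```

View pics/wrist0.png

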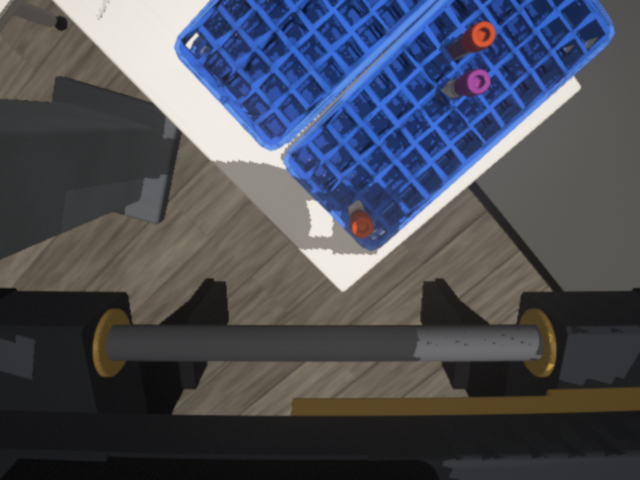

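Run:
```python
from h import *
Q=np.vstack([cloud(c)[c["range_z"]>0] for c in (dict(np.load(f"{n}0.npz")) for n in ("scene","side"))])
for z0,z1 in((-.9,-.05),(-.05,.03),(.03,.1),(.1,.2),(.2,.3),(.3,.45),(.45,.7)):
    r=[]
    for y in np.arange(-.5,.5,.1):
        s=Q[(Q[:,2]>z0)&(Q[:,2]<z1)&(Q[:,1]>y)&(Q[:,1]<y+.1)&(Q[:,0]>.25)]
        r.append(f"{y:.1f}:{np.percentile(s[:,0],1):.2f}({len(s)})" if len(s)>20 else f"{y:.1f}:-")
    print(z0,z1,*r)
```

```text
-0.9 -0.05 -0.5:0.26(9637) -0.4:0.26(8752) -0.3:0.26(5085) -0.2:0.25(4339) -0.1:0.25(2041) -0.0:0.25(1007) 0.1:- 0.2:- 0.3:- 0.4:-
-0.05 0.03 -0.5:0.27(939) -0.4:0.25(3496) -0.3:0.30(5661) -0.2:0.36(10178) -0.1:0.42(10769) -0.0:0.45(6499) 0.1:0.27(5588) 0.2:0.25(19097) 0.3:0.25(25169) 0.4:0.25(23447)
0.03 0.1 -0.5:0.47(1039) -0.4:0.47(4014) -0.3:0.40(6511) -0.2:0.42(4400) -0.1:0.46(2474) -0.0:0.64(384) 0.1:0.36(7145) 0.2:0.36(11834) 0.3:0.64(3491) 0.4:0.58(5847)
0.1 0.2 -0.5:0.58(621) -0.4:0.60(4160) -0.3:0.59(4340) -0.2:0.71(4256) -0.1:0.77(4180) -0.0:0.62(531) 0.1:0.62(6181) 0.2:0.62(6334) 0.3:0.64(2812) 0.4:0.64(3084)
0.2 0.3 -0.5:0.57(677) -0.4:0.60(3178) -0.3:0.66(3094) -0.2:0.71(2571) -0.1:0.77(1636) -0.0:0.25(94) 0.1:0.64(3636) 0.2:0.64(4842) 0.3:1.00(1929) 0.4:0.85(1880)
0.3 0.45 -0.5:0.56(906) -0.4:0.60(1562) -0.3:0.66(1653) -0.2:0.71(1754) -0.1:0.25(1114) -0.0:0.25(1595) 0.1:0.58(6373) 0.2:0.58(5697) 0.3:1.00(1209) 0.4:0.86(154)
0.45 0.7 -0.5:- -0.4:- -0.3:- -0.2:- -0.1:0.25(42) -0.0:- 0.1:- 0.2:- 0.3:- 0.4:-
```

```bash
cat > mv.py <<'E'
import numpy as np,sys
from rig import robot
from scipy.spatial.transform import Rotation as R
HINGE=np.array([.4297,.2159,.0525]); YAW=np.radians(4.3)
W=R.from_euler('z',YAW).as_matrix()
def tcp():
    o=robot.get_obs(); return o,np.array(o["position"]),R.from_quat(o["tool_rot"])
def to(p,yaw=None):
    o,x,r=tcp(); d=r.inv().apply(np.array(p)-x)
    M=r.as_matrix(); y=np.arctan2(M[1,0],M[0,0])
    print("shift",d.round(4),"turn",None if yaw is None else round(y-yaw,4))
def hp(p): return HINGE+W@np.array(p)   # point in hinge axes -> world
def rel():
    o,x,r=tcp(); M=r.as_matrix()
    print("t",round(o["time"],2),"hinge-rel",(W.T@(x-HINGE)).round(4),"yaw",np.degrees(np.arctan2(M[1,0],M[0,0])).round(2),"tilt",(M[:,2]).round(3),"F",np.round(o["ft_force"],2))
E
python3 - <<'E'
from mv import *
rel(); to([.40,-.25,.20],YAW); to(hp([-.04,0,.06]),YAW)
E
```

```text
t 0.15 hinge-rel [-0.3072 -0.7922  0.1693] yaw 17.01 tilt [-0.     0.002 -1.   ] F [-0.66 -0.3  -0.25]
shift [ 0.3093 -0.2683  0.0223] turn 0.2218
shift [ 0.4349 -0.7138  0.1106] turn 0.2218
```

Emit:
send_rows(steps=[0.0,0.31,-0.268,0.022,0.222,0.0,0.31,-0.268,0.022,0.222,0.0,0.31,-0.268,0.022,0.222,0.0,0.31,-0.268,0.022,0.222,0.0,0.31,-0.268,0.022,0.222,0.0,0.31,-0.268,0.022,0.222,0.0,0.31,-0.268,0.022,0.222,0.0,0.31,-0.268,0.022,0.222], force=15)

```text
time: 1.15
position: [0.4013, -0.2476, 0.2001]
tool_rot: [0.999, 0.04, -0.0, -0.001]
ft_force: [-0.5, -0.8, 1.6]
grip_width: 0.0149
```

Run:
```python
from mv import *
rel(); to(hp([-.04,0,.1]),YAW);to(hp([-.04,0,.06]),YAW)
print(robot.get_obs()["q"],robot.get_obs()["grip_width"])
```

```text
t 1.15 hinge-rel [-0.0631 -0.4601  0.1476] yaw 4.55 tilt [-0.001  0.003 -1.   ] F [-0.46 -0.76  1.57]
shift [ 0.0251 -0.4598  0.0489] turn 0.0043
shift [ 0.0252 -0.4597  0.0889] turn 0.0043
[-7.91286452e-01  3.56932023e-01  1.83048894e+00  1.39808361e-03
  9.56894061e-01  6.99341547e-01] 0.014912691143006423
```

Emit:
send_rows(steps=[0.0,0.025,-0.46,0.049,0.004,0.0,0.025,-0.46,0.049,0.004,0.0,0.025,-0.46,0.049,0.004,0.0,0.025,-0.46,0.049,0.004,0.0,0.025,-0.46,0.049,0.004,0.0,0.025,-0.46,0.049,0.004,0.0,0.025,-0.46,0.049,0.004,0.0,0.025,-0.46,0.049,0.004])

```text
time: 2.15
position: [0.3902, 0.2149, 0.1521]
tool_rot: [0.999, 0.039, -0.0, -0.001]
ft_force: [1.3, -0.7, 0.5]
grip_width: 0.0007
```

Run:
```python
from mv import *
rel(); to(hp([-.04,0,.1]),YAW);to(hp([-.04,0,.01]),YAW)
print(robot.get_obs()["grip_width"])
```

```text
t 2.15 hinge-rel [-0.0395  0.002   0.0996] yaw 4.45 tilt [-0.     0.003 -1.   ] F [ 1.27 -0.68  0.51]
shift [-0.0005  0.002  -0.0004] turn 0.0026
shift [-0.0005  0.0023  0.0896] turn 0.0026
0.000650651706381448
```

Run:
```python
from mv import *; from rig import cams
from h import *
ims=[]
for n in("side","wrist"):
    c=cams.camera(n); im=c["color"][:,:,::-1].copy()
    pts=[hp(p) for p in ([0,-.042,.0015],[0,.042,.0015],[-.056,.042,.0015],[-.056,-.042,.0015],[-.04,0,.0015])]
    for u in proj(c,pts): cv2.circle(im,tuple(int(round(v)) for v in u),2,(0,0,255),-1)
    if n=="side": im=cv2.resize(im[130:330,240:507],None,fx=2.4,fy=2.4)
    cv2.imwrite(f"pics/{n}1.png",im)
```

```text
(no output)
```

View pics/side1.png

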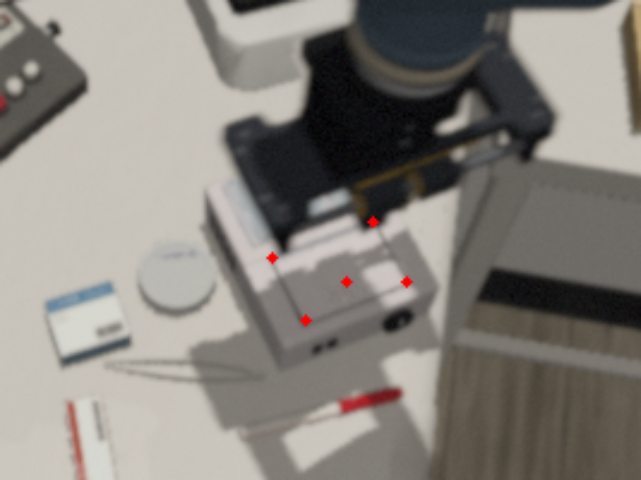

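View pics/wrist1.png

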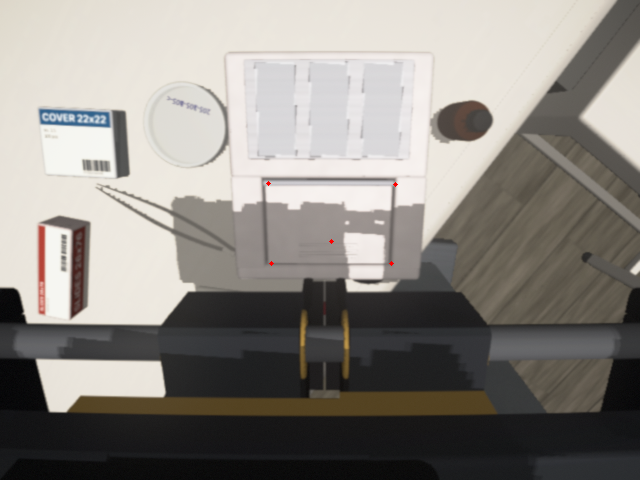

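The red dots sit on the flap's outline in the wrist view (x 265–395, y 180–262), so the pose is good. I'll descend next.

Emit:
send_rows(steps=[0.0,-0.001,0.002,0.05,0,0.0,-0.001,0.002,0.085,0,0.0,-0.001,0.002,0.094,0,0.0,-0.001,0.002,0.094,0])

```text
time: 2.75
position: [0.3901, 0.2118, 0.0581]
tool_rot: [0.999, 0.039, -0.0, -0.001]
ft_force: [0.9, -0.4, 0.7]
grip_width: 0.0003
```

```bash
python3 -c "
from mv import *
rel()"
```

```text
t 2.75 hinge-rel [-0.0398 -0.0011  0.0056] yaw 4.43 tilt [-0.001  0.003 -1.   ] F [ 0.92 -0.43  0.68]
```

Emit:
send_rows(steps=[0.0,0,0,0.002,0,0.0,0,0,0.004,0,0.0,0,0,0.006,0,0.0,0,0,0.006,0])

```text
time: 3.25
position: [0.3909, 0.2119, 0.0526]
tool_rot: [0.999, 0.039, 0.001, -0.001]
ft_force: [0.7, -1.6, 1.9]
grip_width: 0.0003
```

```bash
python3 -c "
from mv import *
rel()"
```

```text
t 3.25 hinge-rel [-0.039  -0.0011  0.0001] yaw 4.45 tilt [ 0.001  0.003 -1.   ] F [ 0.66 -1.56  1.89]
```

Emit:
send_rows(steps=[0.0,-0.001,0,0.001,0,0.0,-0.001,0,0.002,0,0.0,-0.001,0,0.003,0,0.0,-0.001,0,0.003,0])

```text
time: 3.75
position: [0.3909, 0.212, 0.0506]
tool_rot: [0.999, 0.039, 0.002, -0.002]
ft_force: [0.4, -3.3, 14.0]
grip_width: 0.0004
```

```bash
python3 -c "
from mv import *
rel()"
```

```text
t 3.75 hinge-rel [-0.039  -0.0009 -0.0019] yaw 4.47 tilt [ 0.004  0.003 -1.   ] F [ 0.44 -3.32 13.96]
```

The force rose to 14 N, so the flap is at its stop. Letting go and lifting clear.

Emit:
send_rows(steps=[0.0,-0.001,0,-0.01,0,0.0,-0.01,0,-0.06,0,0.0,-0.02,0,-0.11,0,0.0,-0.02,0,-0.125,0,0.0,-0.02,0,-0.125,0,0.0,-0.02,0,-0.125,0])

```text
time: 4.5
position: [0.3693, 0.2099, 0.1746]
tool_rot: [0.999, 0.039, 0.001, -0.001]
ft_force: [-0.0, -0.2, 0.2]
grip_width: 0.0009
```

Run:
```python
from mv import *; from rig import cams
from h import *
rel(); to(hp([-.028,-.014,.085]),YAW)
B=hp([-.028,-.014,-.008])
for n in("scene","side","wrist"):
    c=cams.camera(n); np.savez(f"{n}2.npz",**c); im=c["color"][:,:,::-1].copy()
    u=tuple(int(round(v)) for v in proj(c,B)[0]);print(n,u)
    if n=="wrist": cv2.circle(im,u,2,(0,0,255),-1)
    else: im=cv2.resize(im[130:330,240:507],None,fx=2.4,fy=2.4,interpolation=cv2.INTER_CUBIC)
    cv2.imwrite(f"pics/{n}2.png",im)
```

```text
t 4.5 hinge-rel [-0.0607 -0.0015  0.1221] yaw 4.47 tilt [ 0.001  0.003 -1.   ] F [-0.03 -0.19  0.16]
shift [0.0326 0.0127 0.0372] turn 0.003
scene (401, 235)
side (388, 242)
wrist (343, 186)
```

View pics/wrist2.png

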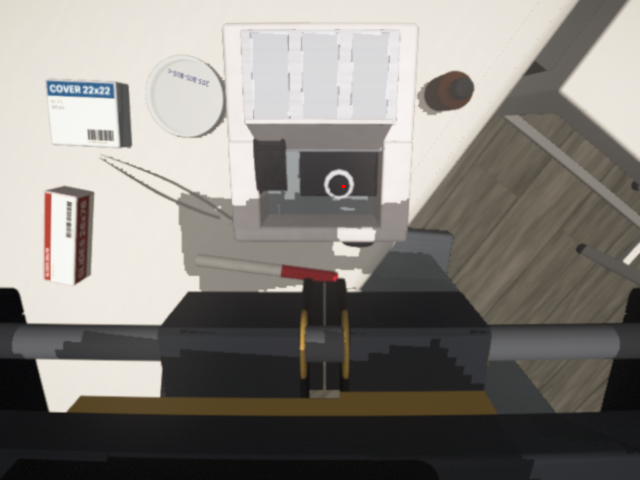

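View pics/scene2.png

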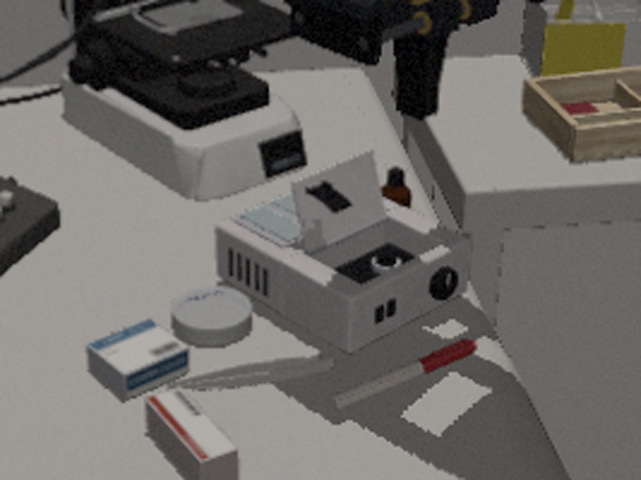

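The flap is open, and the button with its white ring is at (339,184) in the wrist view, against a predicted (343,186). I'll refine that position.

Run:
```python
from mv import *
from h import *
c=dict(np.load("wrist2.npz")); g=cv2.cvtColor(c["color"],cv2.COLOR_RGB2GRAY)
x0,y0=318,162; s=g[y0:y0+44,x0:x0+44]
m=(s>130).astype(np.uint8); n,l,st,ce=cv2.connectedComponentsWithStats(m)
for i in range(1,n):
    if st[i,4]>60: print(st[i],ce[i]+[x0,y0])
cs,_=cv2.findContours(m,cv2.RETR_CCOMP,cv2.CHAIN_APPROX_NONE)
for k in cs:
    if len(k)>20:
        e=cv2.fitEllipse(k); uv=np.array(e[0])+[x0,y0]
        for z in(-.008,-.014): print(uv,e[1],(W.T@(onplane(c,[uv],HINGE[2]+z)[0]-HINGE)).round(4))
P=cloud(c); print((P[184,330:350,2]-HINGE[2]).round(4)); print((P[174:196,340,2]-HINGE[2]).round(4))
for n,(a,b) in dict(scene=(401,235),side=(388,242)).items():
    c=dict(np.load(f"{n}2.npz")); cv2.imwrite(f"pics/{n}b.png",cv2.resize(c["color"][b-25:b+25,a-30:a+30,::-1],None,fx=10,fy=10,interpolation=cv2.INTER_CUBIC))
a=cv2.imread("pics/sceneb.png");b=cv2.imread("pics/sideb.png")
for i in(a,b): cv2.circle(i,(305,255),4,(0,0,255),-1)
cv2.imwrite("pics/bb.png",cv2.resize(np.hstack([a,b]),(800,333)))
```

```text
[  6   7  38  31 408] [340.16176471 184.47058824]
[340.49954987 185.22169495] (27.8770751953125, 37.52065658569336) [-0.0274 -0.0124 -0.008 ]
[340.49954987 185.22169495] (27.8770751953125, 37.52065658569336) [-0.0283 -0.0127 -0.014 ]
[338.50727463 185.08171654] (21.79619026184082, 22.11038589477539) [-0.0273 -0.011  -0.008 ]
[338.50727463 185.08171654] (21.79619026184082, 22.11038589477539) [-0.0282 -0.0112 -0.014 ]
[-0.0062 -0.0075 -0.0069 -0.0061 -0.0066 -0.0065 -0.0081 -0.0089 -0.008
 -0.0076 -0.0069 -0.0074 -0.0058 -0.0081 -0.0072 -0.0081 -0.0074 -0.0063
 -0.0065 -0.0084]
[-0.0115 -0.0079 -0.0072 -0.008  -0.0078 -0.0069 -0.0073 -0.0073 -0.0086
 -0.0072 -0.0069 -0.0082 -0.0074 -0.0068 -0.0071 -0.0073 -0.0066 -0.0072
 -0.0065 -0.0076 -0.0082 -0.0075]
```

View pics/bb.png

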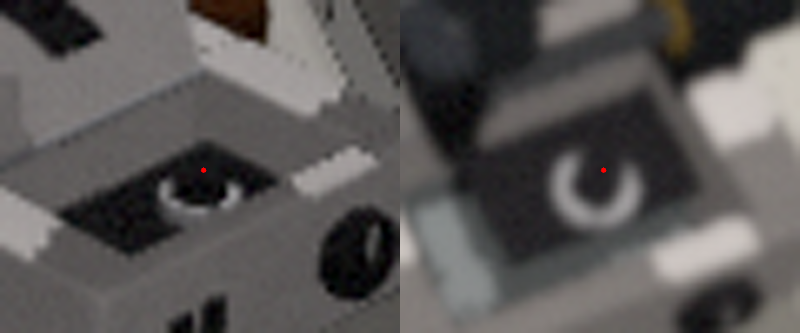

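The views agree within 2 mm. I'll use (-28, -12.5) mm from the hinge.

Run:
```python
from mv import *
rel(); to(hp([-.028,-.0125,.085]),YAW);to(hp([-.028,-.0125,0]),YAW)
```

```text
t 4.65 hinge-rel [-0.0604 -0.0015  0.1219] yaw 4.46 tilt [ 0.001  0.003 -1.   ] F [-0.3  -0.38 -0.28]
shift [0.0323 0.0111 0.0369] turn 0.0028
shift [0.0322 0.0114 0.1219] turn 0.0028
```

Emit:
send_rows(steps=[0.0,0.032,0.011,0.02,0,0.0,0.032,0.011,0.04,0,0.0,0.032,0.011,0.08,0,0.0,0.032,0.011,0.11,0,0.0,0.032,0.011,0.122,0,0.0,0.032,0.011,0.122,0])

```text
time: 5.4
position: [0.402, 0.2015, 0.0515]
tool_rot: [0.999, 0.039, -0.001, -0.001]
ft_force: [-0.3, 0.9, 0.2]
grip_width: 0.0001
```

```bash
python3 -c "
from mv import *
rel()"
```

```text
t 5.4 hinge-rel [-0.0287 -0.0122 -0.001 ] yaw 4.45 tilt [-0.001  0.002 -1.   ] F [-0.26  0.91  0.17]
```

Emit:
send_rows(steps=[0.0,0,0,0.003,0,0.0,0,0,0.006,0,0.0,0,0,0.008,0,0.0,0,0,0.01,0,0.0,0,0,0.01,0])

```text
time: 6.02
position: [0.4023, 0.2017, 0.0417]
tool_rot: [0.999, 0.039, -0.0, -0.001]
ft_force: [0.0, 1.1, 2.3]
grip_width: 0.0002
```

```bash
python3 -c "
from mv import *
rel()"
```

```text
t 6.03 hinge-rel [-0.0283 -0.0121 -0.0108] yaw 4.45 tilt [-0.     0.003 -1.   ] F [0.01 1.15 2.3 ]
```

Emit:
send_rows(steps=[0.0,0,0,0.001,0,0.0,0,0,0.002,0,0.0,0,0,0.003,0,0.0,0,0,0.003,0])

```text
time: 6.52
position: [0.4024, 0.2017, 0.0389]
tool_rot: [0.999, 0.039, -0.0, -0.001]
ft_force: [-1.2, -0.4, 5.3]
grip_width: 0.0008
```

```bash
python3 -c "
from mv import *
rel()"
```

```text
t 6.53 hinge-rel [-0.0283 -0.0121 -0.0136] yaw 4.45 tilt [-0.     0.003 -1.   ] F [-1.2  -0.36  5.3 ]
```

Emit:
send_rows(steps=[0.0,0,0,0.001,0,0.0,0,0,0.0015,0,0.0,0,0,0.0015,0])

```text
time: 6.9
position: [0.4024, 0.2017, 0.0387]
tool_rot: [0.999, 0.039, 0.0, -0.001]
ft_force: [-2.8, -2.2, 18.2]
grip_width: 0.0003
```

```bash
python3 -c "
from mv import *
rel()"
```

```text
t 6.9 hinge-rel [-0.0283 -0.0121 -0.0138] yaw 4.46 tilt [ 0.001  0.003 -1.   ] F [-2.77 -2.24 18.22]
```

The button hit a hard stop at -13.8 mm, so it is fully in. Retreating up.

Emit:
send_rows(steps=[0.0,0,0,-0.01,0,0.0,0,0,-0.06,0,0.0,0,0,-0.11,0,0.0,-0.03,0,-0.14,0,0.0,-0.03,0,-0.14,0,0.0,-0.03,0,-0.14,0])

```text
time: 7.65
position: [0.3727, 0.199, 0.1783]
tool_rot: [0.999, 0.039, 0.001, -0.001]
ft_force: [-0.4, 0.5, 0.6]
grip_width: 0.0006
```

Run:
```python
from mv import *; from rig import cams
from h import *
rel()
c=cams.camera("wrist"); P=cloud(c); np.savez("wrist3.npz",**c)
im=c["color"][:,:,::-1].copy(); B=hp([-.028,-.0125,-.014]); u=np.round(proj(c,B)[0]).astype(int)
print(u,(np.median(P[u[1]-6:u[1]+7,u[0]-6:u[0]+7,2])-HINGE[2]).round(4))
# flap edge: points above hinge
H=(P-HINGE)@W; m=(H[...,2]>.03)&(H[...,2]<.06)&(abs(H[...,1])<.05)&(abs(H[...,0])<.05)&(c["range_z"]>0)
print(m.sum(), np.percentile(H[m],[2,50,98],axis=0).round(4))
cv2.imwrite("pics/wrist3.png",im)
to(hp([-.04,0,.14])); to(hp([.06,0,.12]),YAW);to(hp([.06,0,.04]),YAW)
```

```text
t 7.65 hinge-rel [-0.0581 -0.0126  0.1258] yaw 4.46 tilt [ 0.001  0.003 -1.   ] F [-0.36  0.53  0.62]
[326 187] -0.0126
4036 [[-0.0207 -0.0359  0.0313]
 [ 0.0107  0.0238  0.0492]
 [ 0.0191  0.0419  0.0551]]
shift [ 0.0181 -0.0126 -0.0145] turn None
shift [ 0.1181 -0.0123  0.0055] turn 0.0026
shift [ 0.1181 -0.0121  0.0855] turn 0.0026
```

View pics/wrist3.png

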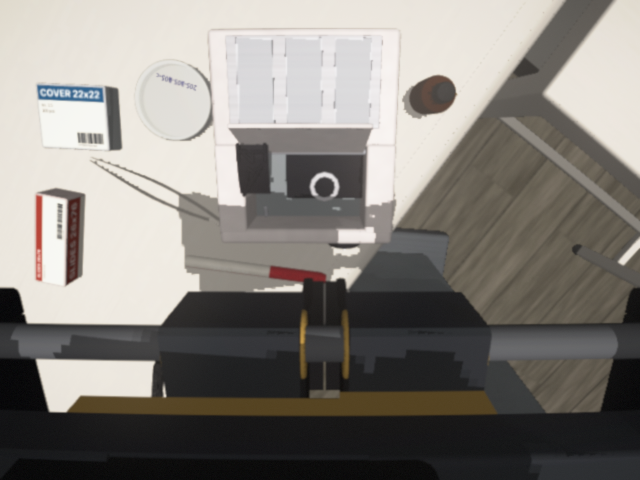

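The button reads about 5 mm lower in depth and its ring is now even. The flap is still open and nothing else has moved. Next I'll cross over to behind the flap.

Emit:
send_rows(steps=[0.0,0.0,-0.012,0.03,0,0.0,0.05,-0.012,0.046,0,0.0,0.1,-0.012,0.046,0,0.0,0.105,-0.012,0.046,0,0.0,0.105,-0.012,0.07,0,0.0,0.105,-0.012,0.086,0,0.0,0.105,-0.012,0.086,0])

```text
time: 8.57
position: [0.4746, 0.2188, 0.0901]
tool_rot: [0.999, 0.039, -0.002, -0.001]
ft_force: [-1.2, 0.4, 0.1]
grip_width: 0.0002
```

Run:
```python
from mv import *; from rig import cams
import cv2
rel()
a=[cv2.resize(cams.camera(n)["color"][130:330,240:507,::-1],(534,400)) for n in("scene","side")]
cv2.imwrite("pics/c4.png",cv2.resize(np.hstack(a),(800,300)))
```

```text
t 8.57 hinge-rel [ 0.045  -0.0004  0.0376] yaw 4.45 tilt [-0.005  0.001 -1.   ] F [-1.25  0.38  0.07]
```

View pics/c4.png

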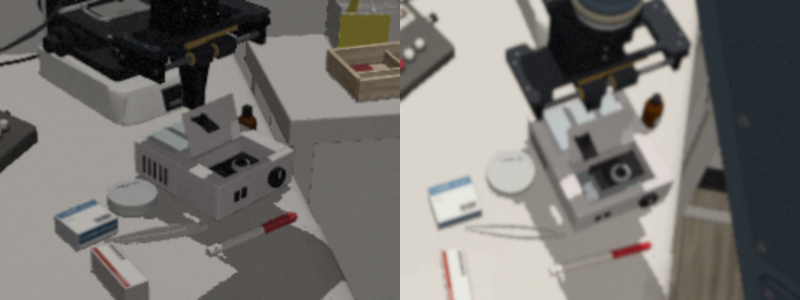

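Emit:
send_rows(steps=[0.0,-0.015,0,0,0,0.0,-0.025,0,0,0,0.0,-0.035,0,0,0,0.0,-0.045,0,0,0,0.0,-0.053,0,0.001,0,0.0,-0.06,0,0.002,0,0.0,-0.06,0,0.002,0])

```text
time: 9.55
position: [0.4154, 0.2145, 0.0896]
tool_rot: [0.999, 0.039, -0.001, -0.001]
ft_force: [0.6, 0.2, 1.6]
grip_width: 0.0002
```

```bash
python3 -c "
from mv import *
rel()"
```

```text
t 9.55 hinge-rel [-0.0144 -0.0003  0.0371] yaw 4.46 tilt [-0.002  0.002 -1.   ] F [0.65 0.22 1.59]
```

Emit:
send_rows(steps=[0.0,-0.008,0,0.005,0,0.0,-0.014,0,0.011,0,0.0,-0.019,0,0.018,0,0.0,-0.023,0,0.025,0,0.0,-0.025,0,0.03,0,0.0,-0.025,0,0.033,0,0.0,-0.025,0,0.033,0])

```text
time: 10.42
position: [0.3899, 0.2125, 0.0564]
tool_rot: [0.999, 0.039, -0.002, -0.001]
ft_force: [1.0, 0.1, 1.4]
grip_width: 0.0006
```

Run:
```python
from mv import *; from rig import cams
import cv2
rel()
a=[cv2.resize(cams.camera(n)["color"][130:330,240:507,::-1],(534,400)) for n in("scene","side")]
cv2.imwrite("pics/c5.png",cv2.resize(np.hstack(a),(800,300)))
```

```text
t 10.43 hinge-rel [-0.04   -0.0004  0.0039] yaw 4.46 tilt [-0.004  0.002 -1.   ] F [1.02 0.11 1.35]
```

View pics/c5.png

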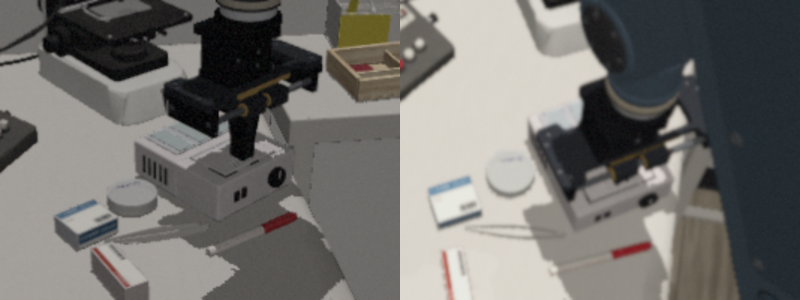

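The flap is nearly flush under the finger. Pressing it to the stop.

Emit:
send_rows(steps=[0.0,0,0,0.002,0,0.0,0,0,0.004,0,0.0,0,0,0.006,0,0.0,0,0,0.006,0])

```text
time: 11.02
position: [0.3898, 0.2125, 0.0509]
tool_rot: [0.999, 0.039, -0.002, -0.001]
ft_force: [-0.0, -0.0, 7.3]
grip_width: 0.0004
```

```bash
python3 -c "
from mv import *
rel()"
```

```text
t 11.03 hinge-rel [-0.04   -0.0004 -0.0016] yaw 4.46 tilt [-0.003  0.002 -1.   ] F [-0.01 -0.01  7.27]
```

Emit:
send_rows(steps=[0.0,0,0,0.0008,0,0.0,0,0,0.0012,0,0.0,0,0,0.0012,0])

```text
time: 11.4
position: [0.3899, 0.2126, 0.0505]
tool_rot: [0.999, 0.039, -0.001, -0.001]
ft_force: [-0.8, -0.3, 13.0]
grip_width: 0.0001
```

```bash
python3 -c "
from mv import *
rel()"
```

```text
t 11.4 hinge-rel [-0.04   -0.0003 -0.002 ] yaw 4.47 tilt [-0.002  0.002 -1.   ] F [-0.78 -0.31 12.99]
```

It's at the stop, at the same depth as the first press. Letting go.

Emit:
send_rows(steps=[0.0,0,0,-0.005,0,0.0,0,0,-0.02,0,0.0,0,0,-0.06,0,0.0,-0.02,0,-0.11,0,0.0,-0.02,0,-0.13,0,0.0,-0.02,0,-0.13,0,0.0,-0.02,0,-0.13,0])

```text
time: 12.28
position: [0.3695, 0.2105, 0.1797]
tool_rot: [0.999, 0.039, -0.002, -0.001]
ft_force: [0.5, -0.8, -0.4]
grip_width: 0.0003
```

Run:
```python
from mv import *; from rig import cams
from h import *
rel()
a=[]
for n in("scene","wrist"):
    c=cams.camera(n); im=c["color"][:,:,::-1]
    H=(cloud(c)-HINGE)@W; m=(abs(H[...,0]+.035)<.015)&(abs(H[...,1])<.03)&(H[...,2]<.06)&(H[...,2]>-.05)&(c["range_z"]>0)
    print(n,m.sum(),np.percentile(H[m][:,2],[5,50,95]).round(4), np.polyfit(H[m][:,0],H[m][:,2],1).round(3))
    a.append(cv2.resize(im[130:330,240:507],(534,400)) if n=="scene" else cv2.resize(im,(534,400)))
cv2.imwrite("pics/c6.png",cv2.resize(np.hstack(a),(800,300)))
c=cams.camera("side"); s0=np.load("scene0.npz")["color"]; s=cams.camera("scene")["color"]
d=cv2.absdiff(s,s0).max(2)[180:345,270:450]; print("changed px",(d>50).sum())
```

```text
t 12.28 hinge-rel [-0.0604 -0.0009  0.1272] yaw 4.47 tilt [-0.005  0.001 -1.   ] F [ 0.45 -0.84 -0.38]
scene 280 [0.0014 0.0037 0.0056] [-0.017  0.003]
wrist 3284 [0.002  0.0032 0.0045] [-0.025  0.002]
changed px 3127
```

View pics/c6.png

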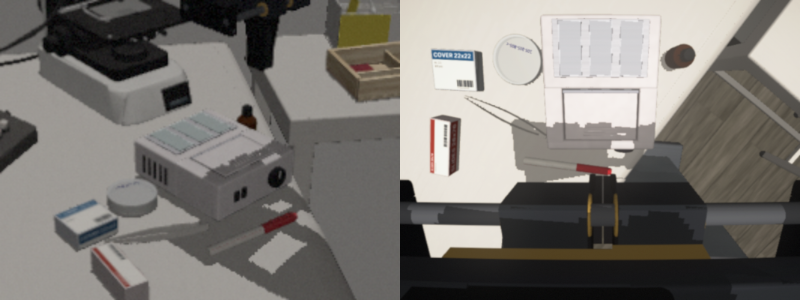

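The flap is flush and staying shut, with the robot clear of everything. Handing in.

```bash
python3 -c "
from rig import hand_in
print(hand_in())"
```

```text
the job is handed in; nothing more can be done
None
```

The job is done in the order asked and handed in at about 12.5 s: flap popped open, cut-out button pushed fully in, flap pressed shut and latched.

- **Opening:** I pressed the flap to its stop at about 14 N. It sprang open once released.
- **Button:** I pressed it until it stopped hard at 13.8 mm below the hinge line. That is about 6 mm of travel, and the force peaked at about 18 N. The wrist depth image showed a smaller change, from 7.3 to 12.6 mm below the hinge line. That reading is noisy, so I relied on the hard stop.
- **Closing:** I pushed the flap over from behind and pressed it to the same stop at about 13 N. It stayed shut when I let go.

In the last pictures and depth readings the flap lies flush, within about 2 mm and 0.025 rad. The warmer and the other things look to be where they were, and the gripper is 127 mm above the hinge line, touching nothing. A pixel comparison of the scene before and after showed 3127 changed pixels. I put that down to the robot's shadow and did not check it further, so I judged that nothing had moved by eye.

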